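Reverse the row of shaft parts for reassembly

ROBOT

A 6-joint arm with a two-finger parallel gripper is mounted at the origin on a cart in front of the work surface, level with it; the furniture and walls round the work are solid. World frame = base frame: x ahead of the robot, y to its left, z up, the work surface at z = 0. Lengths are in m, angles in rad, forces in N, time in s.
With the tool pointing down it reaches from about 0.225 to 0.875 m from the base axis. Payload 3.4 kg.
Tool frame: the origin (TCP) lies midway between the tips of the shut fingers; the grasp point (between the pads) lies 19 mm behind it (manip.grip_point_offset is the distance from the TCP to the grasp point, in m); z points along the fingers, y is the line along which they close (so a half turn about z gives the same grasp; the last joint's range is limited). The gripper opens to 85 mm and grips with 20 to 120 N. Pads are 22 mm wide; open, the fingers measure 114 mm over their backs; the gripper's body (76 mm by 85 mm) begins 54 mm behind the grasp point. The pads swing forward as they close: fully open they stand 13 mm farther back than shut.
Start: joints at [-0.121, 0.276, 1.505, -0, 1.361, -0.121], TCP at [0.575, -0, 0.231] pointing down, gripper open.
Joint ranges: [-2.89, 2.89], [-0.75, 2.08], [0.22, 2.7], [-1.18, 4.32], [0.11, 2.71], [-2.7, 2.7]. Speed limits (rad/s): [2.57, 2.57, 3.14, 3.14, 3.14, 3.14].

INTERFACE

Orientations are given as a unit quaternion [w, x, y, z].
In Python, from rig import manip gives the robot as it stands.
- The arm moves only by the shell command python3 -m handwheel 'ROWS' [FORCE]. ROWS is JSON, a list of rows, each an object with "translation": the shift along the tool's x, y, z in m, a list of three; "angular": the turn, a rotation vector about the tool's x, y, z in degrees, a list of three; "hand": the closure, from 0 (fully open) to 1 (shut). A call has 1 to 10 rows; each row shifts and turns the commanded pose from where the row before left it, along the tool's axes as they then stand; what a row does not reach is not made up. A row lasts 1/12 s, in which the tool goes at most 41.7 mm and 7.16 degrees, less where a joint would pass 70% of its speed; a pose out of reach is approached as far as the arm can. A call with a gripper value outside its range is refused whole. The fingers move at their own pace and stop on an object; FORCE is the grip in N (left out, the last holds). Time passes only in rows, so rows that do not move let the fingers close. It gives the time, the measured TCP pose, the force, the opening and the grip force at its end, in the units of the state.
- manip.get_state(): the state, without advancing time (a new reading comes with each control period).
- manip.get_image(name): name is "scene" or "side" or "wrist"; returns the picture (480x640x3 uint8, red, green, blue); there is no depth.
- manip.camera_info(name): a dict with "camera_matrix" (3x3 intrinsics, pixels), "eye" and "orientation" of the camera in the world; the wrist camera has in their place "tool_from_camera" (4x4, takes a point from camera to tool coordinates, whose origin is the TCP and whose axes are the flange's). Camera axes: x right, y down, z forward; pixel columns grow to the right and rows downward; lengths in m; the calibration is good to about 2 mm. A picture is of the moment at which its call begins: read the wrist's pose just before it. camera_info takes no time and is no camera call.
- manip.sign_off(): hands the job in; it is judged then, once.
The state is a dict: "clock": time; "qpos": joint angles; "qd": joint speeds; "effort": joint torques, N m; "position": TCP position; "ee_rot": TCP orientation; "contact_force": force on the tool from outside, world axes, zero at the start; "moment": the same for the moment, N m; "width": finger opening in m; "gripper_force": force on a finger pad.
Only numpy, scipy, OpenCV 4.12 (cv2) and the standard library are available. Lean on these libraries where they do the work, as an engineer would, in place of code of your own. Each camera call takes 0.05 s, during which the arm holds its last target. There are 200 camera calls.

TASK

The four shaft parts stand on the wooden rack in the order they came off, the first one next to that rack's knob. Set them out in the aluminium rack in the order they go back on, which is the reverse: the part farthest from the wooden rack's knob goes in the bay next to the aluminium rack's knob, and so on, until the part that stood next to the wooden rack's knob is in the bay farthest from the aluminium rack's knob. Stand each part upright in the middle of its bay, flat on the mat, without tipping any over on the way, and let go of it.

Things in the scene. Friction and masses are not known exactly. Their poses are not given: they have to be found in the camera images.
- strip_rack: Dark wooden rack holding the parts at the start, fixed. Origin on the worktop under the middle of the row; x across the board, y along the row, +y to its black ball knob (24 mm, top at z = 45, y = 150). Board 100 mm wide, y = -132 to 168. Five steel ribs across it (4 thick, tops at z = 22) part four bays centred at y = 96, 32, -32, -96, each 60 long, long sides open. Flat mat in each bay, top at z = 15 mm.
- assembly_rack: Aluminium rack, empty at the start, fixed. Origin on the worktop under the middle of the row; x across the board, y along the row, +y to its black ball knob (24 mm, top at z = 45, y = 150). Board 100 mm wide, y = -132 to 168. Five steel ribs across it (4 thick, tops at z = 22) part four bays centred at y = 96, 32, -32, -96, each 60 long, long sides open. Flat mat in each bay, top at z = 15 mm.
- gear: Dark steel spur gear with 20 teeth round its rim, 52 mm across the teeth, 36 mm tall, with a 20 mm bore; about 0.35 kg. Stands on a mat of the wooden rack. Origin: centre of its underside; z up its axis. Grip from above, across the row (along the rack's x).
- bearing: Steel roller bearing, smooth round outside 50 mm across, 34 mm tall, with a ring of rollers visible in its top; about 0.25 kg. Stands on a mat of the wooden rack. Origin: centre of its underside; z up its axis. Grip from above, across the row (along the rack's x).
- spacer: Plain slim steel spacer tube, 30 mm across, 55 mm tall, the tallest and slimmest part; about 0.12 kg. Stands on a mat of the wooden rack. Origin: centre of its underside; z up its axis. Grip from above, across the row (along the rack's x).
- bush: Steel flanged bush: a 56 mm wide, 8 mm thick round flange at the bottom with four small holes, and a 36 mm wide sleeve above it, 48 mm tall in all; about 0.25 kg. Grip the sleeve, above the flange. Stands on a mat of the wooden rack. Origin: centre of its underside; z up its axis. Grip from above, across the row (along the rack's x).
- mat_gear: One of four identical flat rubber mats, 80 x 56 x 3 mm, fixed in the bays of the wooden rack: the one under the gear at the start. It stays there, so it marks the bay the part came from. Origin: centre of its underside; axes parallel to the rack's.
- mat_bearing: One of four identical flat rubber mats, 80 x 56 x 3 mm, fixed in the bays of the wooden rack: the one under the bearing at the start. It stays there, so it marks the bay the part came from. Origin: centre of its underside; axes parallel to the rack's.
- mat_spacer: One of four identical flat rubber mats, 80 x 56 x 3 mm, fixed in the bays of the wooden rack: the one under the spacer at the start. It stays there, so it marks the bay the part came from. Origin: centre of its underside; axes parallel to the rack's.
- mat_bush: One of four identical flat rubber mats, 80 x 56 x 3 mm, fixed in the bays of the wooden rack: the one under the bush at the start. It stays there, so it marks the bay the part came from. Origin: centre of its underside; axes parallel to the rack's.
There are look-alikes about, which are no part of the job. What is shaped like the spacer but turquoise is not meant.

How it is judged:
At the end, for the whole second after the job is handed in: All four parts stand released and at rest in the aluminium rack in the reverse of their starting order counted from each rack's knob: each within 20 mm of the middle of its bay along the row and 22 mm across it, flat on the mat (height within 4 mm) and upright within 0.1 rad (((y of mat_gear in the frame of strip_rack between 0.081 and 0.111 m and y of gear in the frame of assembly_rack between -0.116 and -0.076 m) or (y of mat_gear in the frame of strip_rack between 0.017 and 0.047 m and y of gear in the frame of assembly_rack between -0.052 and -0.012 m) or (y of mat_gear in the frame of strip_rack between -0.047 and -0.017 m and y of gear in the frame of assembly_rack between 0.012 and 0.052 m) or (y of mat_gear in the frame of strip_rack between -0.111 and -0.081 m and y of gear in the frame of assembly_rack between 0.076 and 0.116 m)) and x of gear in the frame of assembly_rack between -0.022 and 0.022 m and z of gear in the frame of assembly_rack between 0.011 and 0.019 m and angle between each of gear, bearing, spacer, bush's own z axis and vertical below 0.1 rad and linear speed of each of gear, bearing, spacer, bush below 0.02 m/s and angular speed of each of gear, bearing, spacer, bush below 0.2 rad/s and ((y of mat_bearing in the frame of strip_rack between 0.081 and 0.111 m and y of bearing in the frame of assembly_rack between -0.116 and -0.076 m) or (y of mat_bearing in the frame of strip_rack between 0.017 and 0.047 m and y of bearing in the frame of assembly_rack between -0.052 and -0.012 m) or (y of mat_bearing in the frame of strip_rack between -0.047 and -0.017 m and y of bearing in the frame of assembly_rack between 0.012 and 0.052 m) or (y of mat_bearing in the frame of strip_rack between -0.111 and -0.081 m and y of bearing in the frame of assembly_rack between 0.076 and 0.116 m)) and x of bearing in the frame of assembly_rack between -0.022 and 0.022 m and z of bearing in the frame of assembly_rack between 0.011 and 0.019 m and ((y of mat_spacer in the frame of strip_rack between 0.081 and 0.111 m and y of spacer in the frame of assembly_rack between -0.116 and -0.076 m) or (y of mat_spacer in the frame of strip_rack between 0.017 and 0.047 m and y of spacer in the frame of assembly_rack between -0.052 and -0.012 m) or (y of mat_spacer in the frame of strip_rack between -0.047 and -0.017 m and y of spacer in the frame of assembly_rack between 0.012 and 0.052 m) or (y of mat_spacer in the frame of strip_rack between -0.111 and -0.081 m and y of spacer in the frame of assembly_rack between 0.076 and 0.116 m)) and x of spacer in the frame of assembly_rack between -0.022 and 0.022 m and z of spacer in the frame of assembly_rack between 0.011 and 0.019 m and ((y of mat_bush in the frame of strip_rack between 0.081 and 0.111 m and y of bush in the frame of assembly_rack between -0.116 and -0.076 m) or (y of mat_bush in the frame of strip_rack between 0.017 and 0.047 m and y of bush in the frame of assembly_rack between -0.052 and -0.012 m) or (y of mat_bush in the frame of strip_rack between -0.047 and -0.017 m and y of bush in the frame of assembly_rack between 0.012 and 0.052 m) or (y of mat_bush in the frame of strip_rack between -0.111 and -0.081 m and y of bush in the frame of assembly_rack between 0.076 and 0.116 m)) and x of bush in the frame of assembly_rack between -0.022 and 0.022 m and z of bush in the frame of assembly_rack between 0.011 and 0.019 m); the robot touches nothing.
It fails at once if a part is tipped over (angle between any of gear, bearing, spacer, bush's own z axis and vertical above 0.7 rad).
It also fails if it takes over 112 s, if anything falls off the work surface, if the arm or the gripper's body presses on something with over 40 N, if the wrist force passes 120 N, or if a joint passes its speed limit or range.

## Working session

There is one attempt and no reset: what is moved stays moved. The work goes in short steps, Python scripts to look and compute and a shell command to move; the robot and the scene stay as the last step left them, time stands still between calls to the robot, and variables do not carry over. Pictures are saved under pics/ and viewed, at most 14 in all, crops included, and the job is handed in when it is done.

```bash
mkdir -p pics; python3 - <<'E'
from rig import manip
import cv2
for n in("scene","side"):
    cv2.imwrite(f"pics/{n}0.png",manip.get_image(n)[:,:,::-1])
    print(n,manip.camera_info(n))
print(manip.camera_info("wrist"));print(manip.get_state())
E
```

```text
scene {'camera_matrix': array([[487.82935791,   0.        , 319.1556216 ],
       [  0.        , 487.82935791, 243.35227616],
       [  0.        ,   0.        ,   1.        ]]), 'eye': array([ 0.07071913, -0.82583858,  0.44791414]), 'orientation': array([-0.53877506,  0.80431406, -0.20915866,  0.13803253])}
side {'camera_matrix': array([[524.29294281,   0.        , 324.39707513],
       [  0.        , 524.29294281, 233.93914203],
       [  0.        ,   0.        ,   1.        ]]), 'eye': array([-0.00109322, -0.90770794,  0.57201119]), 'orientation': array([-0.50651713,  0.82329177, -0.21198185,  0.14385671])}
{'camera_matrix': array([[362.45676671,   0.        , 326.34895093],
       [  0.        , 362.45676671, 241.06562839],
       [  0.        ,   0.        ,   1.        ]]), 'tool_from_camera': array([[-2.59496665e-05, -9.47411760e-01, -3.20017118e-01,
         8.11899436e-02],
       [ 9.99999869e-01, -1.87940238e-04,  4.75309351e-04,
        -2.62173581e-04],
       [-5.10457762e-04, -3.20017064e-01,  9.47411641e-01,
        -1.43464460e-01],
       [ 0.00000000e+00,  0.00000000e+00,  0.00000000e+00,
         1.00000000e+00]])}
{'clock': 0.1, 'qpos': array([-1.20983014e-01,  2.76523530e-01,  1.50598537e+00,  1.00610478e-05,
        1.36070069e+00, -1.20977003e-01]), 'qd': array([-0.00100374, -0.00286661, -0.00133759, -0.00095388, -0.00090169,
       -0.00042123]), 'effort': array([ 1.55745878e-03, -4.17697620e+01, -2.46405226e+01, -1.74112388e-04,
        5.80947395e-03,  2.85749664e-07]), 'position': array([5.74539936e-01, 6.39239762e-05, 2.30539333e-01]), 'ee_rot': array([-6.39519613e-04,  7.07109420e-01,  7.07103680e-01, -4.94629121e-04]), 'contact_force': array([-0.32982015, -0.08061185, -0.08127728]), 'moment': array([-0.01693099, -0.01751754,  0.03734521]), 'gripper_force': 0.0, 'width': 0.08560762754261184}
```

View pics/scene0.png

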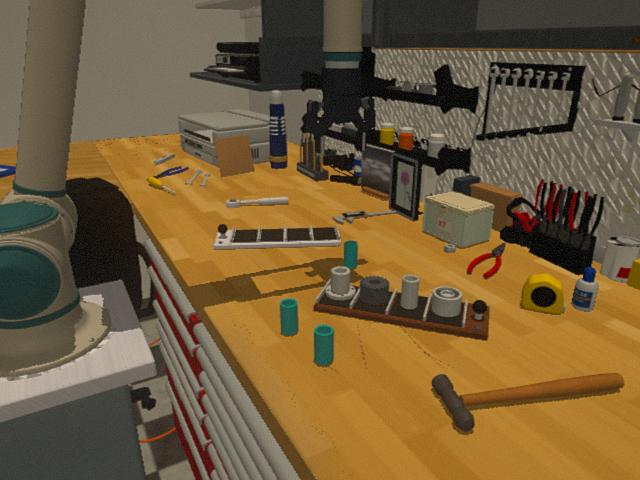

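View pics/side0.png

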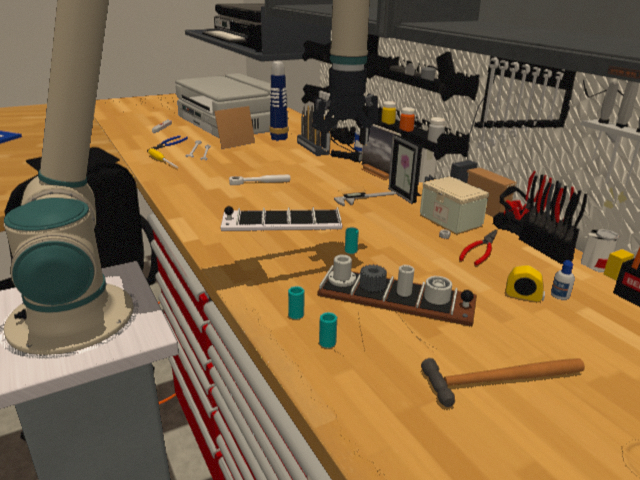

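The scene image shows the wooden rack, counting from its knob at (479,307): bearing (447,294), spacer (411,278), gear (375,283), bush (341,269). The aluminium rack's knob is at (222,230), with mats running right to (328,238). Turquoise decoys stand near both.

```bash
cat > h.py <<'E'
import numpy as np
from rig import manip
from scipy.spatial.transform import Rotation as R
def rot(q): return R.from_quat(np.roll(q,-1)).as_matrix()
def cast(K,e,M,uv,z):
    d=M@np.linalg.solve(K,[uv[0],uv[1],1]); return e+d*(z-e[2])/d[2]
def fixed(n,uv,z):
    c=manip.camera_info(n); return cast(c["camera_matrix"],c["eye"],rot(c["orientation"]),uv,z)
def wrist(s,uv,z):
    c=manip.camera_info("wrist"); T=c["tool_from_camera"]; M=rot(s["ee_rot"])
    return cast(c["camera_matrix"],s["position"]+M@T[:3,3],M@T[:3,:3],uv,z)
E
python3 - <<'E'
from h import *
np.set_printoptions(precision=4,suppress=True)
P=dict(knob=((479,307),(466,296),.033),bearing=((447,294),(438,283),.049),spacer=((411,278),(406,269),.07),gear=((375,283),(373,270),.051),bush=((341,269),(342,259),.063),
aknob=((222,230),(229,211),.033),b1=((249,237),(249,217),.015),b4=((328,238),(326,217),.015))
for k,(a,b,z) in P.items(): print(k,fixed("scene",a,z)[:2],fixed("side",b,z)[:2])
E
```

```text
knob [ 0.6559 -0.3255] [ 0.6533 -0.3223]
bearing [ 0.6189 -0.2858] [ 0.618  -0.2808]
spacer [ 0.5762 -0.2399] [ 0.5723 -0.2381]
gear [ 0.5332 -0.1947] [ 0.5335 -0.1857]
bush [ 0.4974 -0.1369] [ 0.4907 -0.1378]
aknob [0.3958 0.2421] [0.3962 0.2487]
b1 [0.4512 0.2107] [0.4411 0.2295]
b4 [0.6133 0.1115] [0.6152 0.1412]
```

```bash
python3 - <<'E'
from h import *
import cv2
cv2.imwrite("pics/w0.png",manip.get_image("wrist")[:,:,::-1])
E
```

```text
(no output)
```

View pics/w0.png

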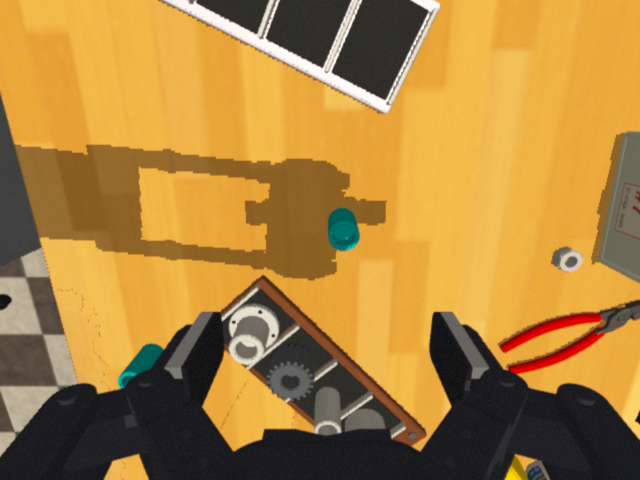

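The wrist view shows bush top (246,347), gear bore (291,381), spacer top (327,425), wooden rack edge from (263,278) to (425,433), and the aluminium far-end corners at (388,111) and (438,6).

```bash
python3 - <<'E'
from h import *
np.set_printoptions(precision=4,suppress=True)
s=manip.get_state()
for k,uv,z in [("wc1",(263,278),.012),("wc2",(425,433),.012),("bush",(246,347),.063),("gear",(291,381),.051),("spacer",(327,425),.07),("ac1",(388,111),.012),("ac2",(438,6),.012),("ae",(165,1),.012),("rib",(401,98),.022)]:
    print(k,wrist(s,uv,z)[:2])
E
```

```text
wc1 [ 0.505  -0.0836]
wc2 [ 0.7008 -0.301 ]
bush [ 0.4935 -0.1362]
gear [ 0.536  -0.1877]
spacer [ 0.5749 -0.2289]
ac1 [0.6322 0.0881]
ac2 [0.6708 0.1736]
ae [0.4351 0.1774]
rib [0.6417 0.099 ]
```

```bash
python3 -m handwheel '[{"translation":[-0.027,-0.016,0.005],"angular":[0,0,0],"hand":0},{"translation":[-0.028,-0.016,0.005],"angular":[0,0,0],"hand":0},{"translation":[-0.027,-0.016,0.005],"angular":[0,0,0],"hand":0},{"translation":[-0.028,-0.016,0.005],"angular":[0,0,0],"hand":0},{"translation":[-0.027,-0.017,0.005],"angular":[0,0,0],"hand":0}]' 40
python3 -m handwheel '[{"translation":[0,0,0],"angular":[0,0,-6],"hand":0},{"translation":[0,0,0],"angular":[0,0,-6],"hand":0},{"translation":[0,0,0],"angular":[0,0,-6],"hand":0},{"translation":[0,0,0],"angular":[0,0,-6],"hand":0},{"translation":[0,0,0],"angular":[0,0,-6],"hand":0},{"translation":[0,0,0],"angular":[0,0,-6],"hand":0},{"translation":[0,0,0],"angular":[0,0,-6],"hand":0},{"translation":[0,0,0],"angular":[0,0,0],"hand":0},{"translation":[0,0,0],"angular":[0,0,0],"hand":0}]'
python3 - <<'E'
from h import *
import cv2
s=manip.get_state();print(s["position"],np.degrees(np.arctan2(*rot(s["ee_rot"])[1::-1,1])))
cv2.imwrite("pics/w1.png",manip.get_image("wrist")[:,:,::-1])
E
```

```text
clock: 0.57
position: [0.4931, -0.138, 0.2059]
ee_rot: [-0.0, 0.707, 0.707, -0.0]
contact_force: [0.7, -0.7, -0.7]
width: 0.0858
gripper_force: 0.0
clock: 1.32
position: [0.4939, -0.1369, 0.2061]
ee_rot: [-0.0, 0.408, 0.913, 0.0]
contact_force: [1.2, -0.5, 0.3]
width: 0.0852
gripper_force: 0.0
[ 0.49386908 -0.13693397  0.20611086] 41.85053682206442
```

View pics/w1.png

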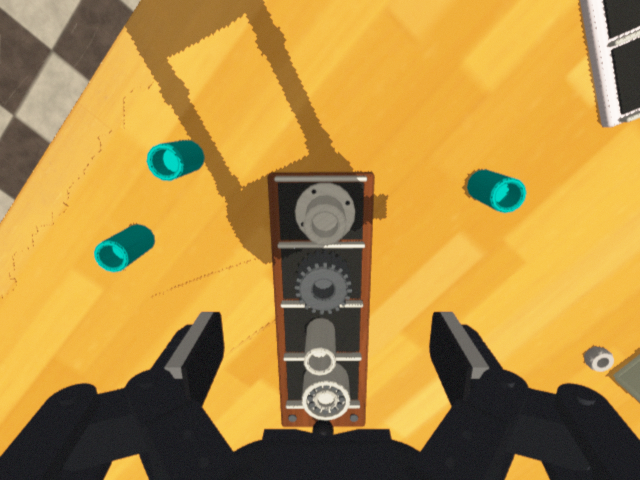

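The view shows the rack vertical in the image: bush top (323,221), gear bore (323,289), spacer top (320,360), bearing top (325,400), end corners (270,173) and (374,173).

```bash
python3 - <<'E'
from h import *
np.set_printoptions(precision=4,suppress=True)
s=manip.get_state(); M=rot(s["ee_rot"])
for k,uv,z in [("bush",(323,221),.063),("gear",(323,289),.051),("spacer",(320,360),.07),("bearing",(325,400),.049),("c1",(270,173),.012),("c2",(374,173),.012),("c3",(282,425),.012),("c4",(365,425),.012)]:
    p=wrist(s,uv,z); print(k,p[:2],"tool",M.T@(p-s["position"]))
E
```

```text
bush [ 0.4897 -0.1378] tool [ 0.0021 -0.0036  0.1432]
gear [ 0.5346 -0.1882] tool [-0.0654 -0.0039  0.1551]
spacer [ 0.5742 -0.2366] tool [-0.1279 -0.0067  0.1361]
bearing [ 0.6206 -0.2817] tool [-0.1924 -0.0023  0.1571]
c1 [ 0.4318 -0.147 ] tool [ 0.0339 -0.053   0.1942]
c2 [ 0.5034 -0.0828] tool [0.0339 0.0432 0.1942]
c3 [ 0.6294 -0.3684] tool [-0.2629 -0.0535  0.1941]
c4 [ 0.7028 -0.3027] tool [-0.2629  0.045   0.1941]
```

```bash
python3 -m handwheel '[{"translation":[0.002,-0.004,0.03],"angular":[0,0,0],"hand":0},{"translation":[0,0,0.03],"angular":[0,0,0],"hand":0},{"translation":[0,0,0.03],"angular":[0,0,0],"hand":0},{"translation":[0,0,0.03],"angular":[0,0,0],"hand":0},{"translation":[0,0,0.03],"angular":[0,0,0],"hand":0},{"translation":[0,0,0.02],"angular":[0,0,0],"hand":0},{"translation":[0,0,0.007],"angular":[0,0,0],"hand":0},{"translation":[0,0,0],"angular":[0,0,0],"hand":0}]' 40
python3 -m handwheel '[{"translation":[0,0,0],"angular":[0,0,0],"hand":0.4},{"translation":[0,0,0],"angular":[0,0,0],"hand":0.6},{"translation":[0,0,0],"angular":[0,0,0],"hand":1},{"translation":[0,0,0],"angular":[0,0,0],"hand":1},{"translation":[0,0,0],"angular":[0,0,0],"hand":1},{"translation":[0,0,0],"angular":[0,0,0],"hand":1},{"translation":[0,0,0],"angular":[0,0,0],"hand":1},{"translation":[0,0,0],"angular":[0,0,0],"hand":1}]' 40
```

```text
clock: 2.03
position: [0.4885, -0.1377, 0.0277]
ee_rot: [-0.002, 0.407, 0.913, 0.0]
contact_force: [-1.1, 0.9, 0.1]
width: 0.0852
gripper_force: 0.0
clock: 2.7
position: [0.4909, -0.1385, 0.0308]
ee_rot: [0.002, 0.407, 0.913, 0.0]
contact_force: [0.3, 0.3, 5.5]
width: 0.0348
gripper_force: 39.5
```

```bash
python3 -m handwheel '[{"translation":[0,0,-0.01],"angular":[0,0,0],"hand":1},{"translation":[0,0,-0.025],"angular":[0,0,0],"hand":1},{"translation":[0,0,-0.025],"angular":[0,0,0],"hand":1},{"translation":[0,0,-0.03],"angular":[0,0,0],"hand":1},{"translation":[0,0,-0.03],"angular":[0,0,0],"hand":1},{"translation":[0,0,-0.025],"angular":[0,0,0],"hand":1},{"translation":[0,0,-0.015],"angular":[0,0,0],"hand":1}]'
python3 -m handwheel '[{"translation":[0.02,0.015,0],"angular":[0,0,0],"hand":1},{"translation":[0.03,0.021,0],"angular":[0,0,0],"hand":1},{"translation":[0.035,0.024,0],"angular":[0,0,0],"hand":1},{"translation":[0.035,0.024,0],"angular":[0,0,0],"hand":1},{"translation":[0.035,0.024,0],"angular":[0,0,0],"hand":1},{"translation":[0.035,0.024,0],"angular":[0,0,0],"hand":1},{"translation":[0.035,0.024,0],"angular":[0,0,0],"hand":1},{"translation":[0.03,0.021,0],"angular":[0,0,0],"hand":1},{"translation":[0.025,0.017,0],"angular":[0,0,0],"hand":1},{"translation":[0.02,0.014,0],"angular":[0,0,0],"hand":1}]'
python3 -m handwheel '[{"translation":[0,0,0],"angular":[0,0,-5],"hand":1},{"translation":[0,0,0],"angular":[0,0,-5],"hand":1},{"translation":[0,0,0],"angular":[0,0,-5],"hand":1},{"translation":[0,0,0],"angular":[0,0,-5],"hand":1},{"translation":[0,0,0],"angular":[0,0,-3.7],"hand":1},{"translation":[0,0,0],"angular":[0,0,0],"hand":1},{"translation":[0,0,0],"angular":[0,0,0],"hand":1}]'
python3 - <<'E'
from h import *
import cv2
s=manip.get_state();print(s["position"],np.degrees(np.arctan2(*rot(s["ee_rot"])[1::-1,1])))
cv2.imwrite("pics/w2.png",manip.get_image("wrist")[:,:,::-1])
E
```

```text
clock: 3.28
position: [0.4905, -0.1386, 0.193]
ee_rot: [0.002, 0.407, 0.914, -0.0]
contact_force: [0.6, 0.1, -2.1]
width: 0.0347
gripper_force: 40.3
clock: 4.12
position: [0.4427, 0.2224, 0.1899]
ee_rot: [-0.0, 0.406, 0.914, 0.0]
contact_force: [-0.4, 0.5, -2.4]
width: 0.0352
gripper_force: 40.4
clock: 4.7
position: [0.4437, 0.2199, 0.1896]
ee_rot: [-0.0, 0.211, 0.977, -0.0]
contact_force: [0.7, 0.2, -2.0]
width: 0.0352
gripper_force: 40.5
[0.44367046 0.21994822 0.18960384] 65.60019370329812
```

View pics/w2.png

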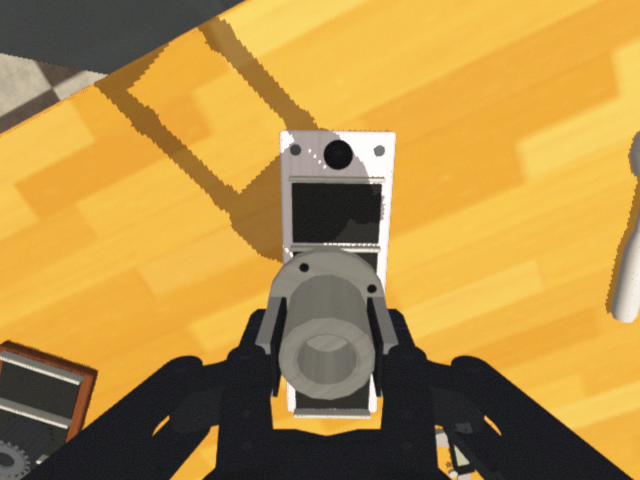

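The bush is held upright. Below it the aluminium rack shows knob (338,155), end corners (281,132)/(395,132), first mat spanning (291..381, 183..245), and far rib at row 412.

```bash
python3 - <<'E'
from h import *
np.set_printoptions(precision=4,suppress=True)
s=manip.get_state(); M=rot(s["ee_rot"])
for k,uv,z in [("knob",(338,155),.033),("m1",(292,183),.015),("m2",(382,183),.015),("m3",(289,243),.015),("m4",(380,245),.015),("c1",(281,132),.012),("c2",(395,132),.012),("ribL",(295,412),.022),("ribR",(374,412),.022)]:
    p=wrist(s,uv,z); print(k,p[:2],"tool",M.T@(p-s["position"]))
for y in (96,32,-32,-96):print(y)
E
```

```text
knob [0.3979 0.2499] tool [0.0541 0.0083 0.1566]
m1 [0.405  0.2032] tool [ 0.0284 -0.0313  0.1746]
m2 [0.4377 0.2752] tool [0.0284 0.0478 0.1746]
m3 [0.4539 0.1761] tool [-0.0274 -0.0358  0.1746]
m4 [0.4907 0.2522] tool [-0.0293  0.0488  0.1746]
c1 [0.3626 0.2133] tool [ 0.0712 -0.0396  0.1776]
c2 [0.4025 0.3014] tool [0.0712 0.0571 0.1776]
ribL [0.6276 0.0983] tool [-0.2177 -0.0349  0.1676]
ribR [0.6628 0.1758] tool [-0.2177  0.0502  0.1676]
96
32
-32
-96
```

```bash
python3 -m handwheel '[{"translation":[0,0.008,0.02],"angular":[0,0,0],"hand":1},{"translation":[0,0,0.03],"angular":[0,0,0],"hand":1},{"translation":[0,0,0.03],"angular":[0,0,0],"hand":1},{"translation":[0,0,0.03],"angular":[0,0,0],"hand":1},{"translation":[0,0,0.02],"angular":[0,0,0],"hand":1},{"translation":[0,0,0.01],"angular":[0,0,0],"hand":1},{"translation":[0,0,0.01],"angular":[0,0,0],"hand":1},{"translation":[0,0,0.004],"angular":[0,0,0],"hand":1},{"translation":[0,0,0.002],"angular":[0,0,0],"hand":1},{"translation":[0,0,0],"angular":[0,0,0],"hand":1}]'
```

```text
clock: 5.58
position: [0.4469, 0.2273, 0.0332]
ee_rot: [-0.001, 0.211, 0.978, -0.0]
contact_force: [-1.8, 1.2, -2.7]
width: 0.0349
gripper_force: 40.5
```

```bash
python3 -m handwheel '[{"translation":[0,0,0.001],"angular":[0,0,0],"hand":1},{"translation":[0,0,0.001],"angular":[0,0,0],"hand":1},{"translation":[0,0,0.001],"angular":[0,0,0],"hand":1},{"translation":[0,0,0],"angular":[0,0,0],"hand":1}]'
```

```text
clock: 5.92
position: [0.447, 0.2276, 0.0309]
ee_rot: [-0.0, 0.211, 0.978, 0.0]
contact_force: [-5.2, 0.3, 3.0]
width: 0.0346
gripper_force: 41.0
```

```bash
python3 -m handwheel '[{"translation":[0,0,0],"angular":[0,0,0],"hand":0.5},{"translation":[0,0,0],"angular":[0,0,0],"hand":0.3},{"translation":[0,0,0],"angular":[0,0,0],"hand":0},{"translation":[0,0,0],"angular":[0,0,0],"hand":0},{"translation":[0,0,-0.01],"angular":[0,0,0],"hand":0},{"translation":[0,0,-0.03],"angular":[0,0,0],"hand":0},{"translation":[0,0,-0.03],"angular":[0,0,6],"hand":0},{"translation":[0,0,-0.03],"angular":[0,0,6],"hand":0},{"translation":[0,0,-0.03],"angular":[0,0,6],"hand":0},{"translation":[0,0,-0.03],"angular":[0,0,5.7],"hand":0}]'
python3 -m handwheel '[{"translation":[-0.036,-0.021,0],"angular":[0,0,0],"hand":0},{"translation":[-0.037,-0.021,0],"angular":[0,0,0],"hand":0},{"translation":[-0.036,-0.021,0],"angular":[0,0,0],"hand":0},{"translation":[-0.037,-0.021,0],"angular":[0,0,0],"hand":0},{"translation":[-0.036,-0.022,0],"angular":[0,0,0],"hand":0},{"translation":[-0.037,-0.021,0],"angular":[0,0,0],"hand":0},{"translation":[-0.036,-0.021,0],"angular":[0,0,0],"hand":0},{"translation":[-0.037,-0.021,0],"angular":[0,0,0],"hand":0},{"translation":[-0.036,-0.022,0],"angular":[0,0,0],"hand":0},{"translation":[-0.037,-0.021,0],"angular":[0,0,0],"hand":0}]'
python3 -m handwheel '[{"translation":[0,0,0],"angular":[0,0,0],"hand":0},{"translation":[0,0,0],"angular":[0,0,0],"hand":0}]'
python3 - <<'E'
from h import *
import cv2
s=manip.get_state();print(s["position"],np.degrees(np.arctan2(*rot(s["ee_rot"])[1::-1,1])))
cv2.imwrite("pics/w3.png",manip.get_image("wrist")[:,:,::-1])
E
```

```text
clock: 6.75
position: [0.4475, 0.2272, 0.1919]
ee_rot: [0.0, 0.409, 0.912, 0.0]
contact_force: [-0.0, -0.3, -1.0]
width: 0.0853
gripper_force: 0.0
clock: 7.58
position: [0.5329, -0.1828, 0.1904]
ee_rot: [0.0, 0.407, 0.913, -0.0]
contact_force: [1.1, 1.2, -0.4]
width: 0.085
gripper_force: 0.0
clock: 7.75
position: [0.5332, -0.183, 0.1898]
ee_rot: [0.0, 0.409, 0.913, -0.0]
contact_force: [-0.1, 0.4, -0.6]
width: 0.0854
gripper_force: 0.0
[ 0.5332445  -0.18295866  0.18983145] 41.77026294384158
```

View pics/w3.png

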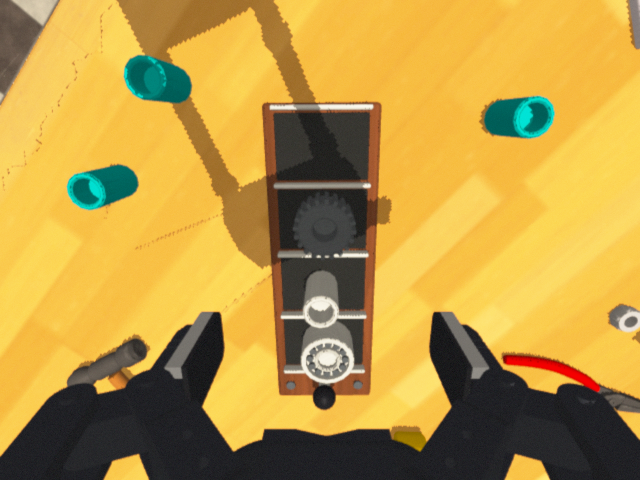

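Bush left the wooden rack (bay empty). Gear bore is at (324,229), spacer top (321,311), bearing top (327,358).

```bash
python3 - <<'E'
from h import *
np.set_printoptions(precision=4,suppress=True)
s=manip.get_state(); M=rot(s["ee_rot"])
for k,uv,z in [("gear",(324,229),.051),("spacer",(321,311),.07),("bearing",(327,358),.049)]:
    p=wrist(s,uv,z); print(k,p[:2],"tool",M.T@(p-s["position"]))
E
```

```text
gear [ 0.5328 -0.1854] tool [-0.0034 -0.0028  0.1388]
spacer [ 0.574  -0.2351] tool [-0.0679 -0.0053  0.1198]
bearing [ 0.6185 -0.2773] tool [-0.1291 -0.0003  0.1407]
```

```bash
python3 -m handwheel '[{"translation":[-0.003,-0.003,0.03],"angular":[0,0,0],"hand":0},{"translation":[0,0,0.035],"angular":[0,0,0],"hand":0},{"translation":[0,0,0.035],"angular":[0,0,0],"hand":0},{"translation":[0,0,0.03],"angular":[0,0,0],"hand":0},{"translation":[0,0,0.02],"angular":[0,0,0],"hand":0},{"translation":[0,0,0.015],"angular":[0,0,0],"hand":0},{"translation":[0,0,0.006],"angular":[0,0,0],"hand":0},{"translation":[0,0,0],"angular":[0,0,0],"hand":0}]' 50
python3 -m handwheel '[{"translation":[0,0,0],"angular":[0,0,0],"hand":0.3},{"translation":[0,0,0],"angular":[0,0,0],"hand":0.5},{"translation":[0,0,0],"angular":[0,0,0],"hand":1},{"translation":[0,0,0],"angular":[0,0,0],"hand":1},{"translation":[0,0,0],"angular":[0,0,0],"hand":1},{"translation":[0,0,0],"angular":[0,0,0],"hand":1},{"translation":[0,0,0],"angular":[0,0,0],"hand":1}]' 50
```

```text
clock: 8.47
position: [0.5315, -0.1826, 0.0181]
ee_rot: [-0.002, 0.406, 0.914, 0.0]
contact_force: [0.3, 0.2, 0.9]
width: 0.0854
gripper_force: 0.0
clock: 9.05
position: [0.5337, -0.1849, 0.0211]
ee_rot: [0.002, 0.407, 0.914, 0.0]
contact_force: [-0.3, 1.0, 6.3]
width: 0.0508
gripper_force: 52.9
```

```bash
python3 -m handwheel '[{"translation":[0,0,-0.01],"angular":[0,0,0],"hand":1},{"translation":[0,0,-0.025],"angular":[0,0,0],"hand":1},{"translation":[0,0,-0.03],"angular":[0,0,0],"hand":1},{"translation":[0,0,-0.03],"angular":[0,0,0],"hand":1},{"translation":[0,0,-0.03],"angular":[0,0,0],"hand":1},{"translation":[0,0,-0.025],"angular":[0,0,0],"hand":1}]'
python3 -m handwheel '[{"translation":[0.02,0.015,0],"angular":[0,0,0],"hand":1},{"translation":[0.031,0.024,0],"angular":[0,0,0],"hand":1},{"translation":[0.033,0.026,0],"angular":[0,0,0],"hand":1},{"translation":[0.033,0.026,0],"angular":[0,0,0],"hand":1},{"translation":[0.033,0.026,0],"angular":[0,0,0],"hand":1},{"translation":[0.033,0.026,0],"angular":[0,0,0],"hand":1},{"translation":[0.033,0.026,0],"angular":[0,0,0],"hand":1},{"translation":[0.033,0.026,0],"angular":[0,0,0],"hand":1},{"translation":[0.031,0.022,0],"angular":[0,0,0],"hand":1},{"translation":[0.026,0.019,0],"angular":[0,0,0],"hand":1}]'
python3 -m handwheel '[{"translation":[0,0,0],"angular":[0,0,-5],"hand":1},{"translation":[0,0,0],"angular":[0,0,-5],"hand":1},{"translation":[0,0,0],"angular":[0,0,-5],"hand":1},{"translation":[0,0,0],"angular":[0,0,-5],"hand":1},{"translation":[0,0,0],"angular":[0,0,-3.8],"hand":1},{"translation":[0,0,0],"angular":[0,0,0],"hand":1},{"translation":[0,0,0],"angular":[0,0,0],"hand":1}]'
python3 - <<'E'
from h import *
import cv2
s=manip.get_state();M=rot(s["ee_rot"]);print(s["position"],np.degrees(np.arctan2(*M[1::-1,1])),M.T@(np.array([.505,.2008,.0211])-s["position"]))
cv2.imwrite("pics/w4.png",manip.get_image("wrist")[:,:,::-1])
E
```

```text
clock: 9.55
position: [0.5325, -0.1846, 0.1718]
ee_rot: [0.001, 0.407, 0.914, -0.0]
contact_force: [0.7, 0.0, -3.3]
width: 0.0507
gripper_force: 53.1
clock: 10.38
position: [0.502, 0.2012, 0.1696]
ee_rot: [-0.0, 0.406, 0.914, 0.0]
contact_force: [0.7, -0.6, -3.5]
width: 0.0502
gripper_force: 53.2
clock: 10.97
position: [0.503, 0.1985, 0.1694]
ee_rot: [-0.0, 0.211, 0.978, -0.0]
contact_force: [-0.8, 0.1, -2.5]
width: 0.0508
gripper_force: 53.2
[0.50296396 0.19848684 0.16938803] 65.69379910759054 [-0.00096618  0.00300006  0.14828656]
```

View pics/w4.png

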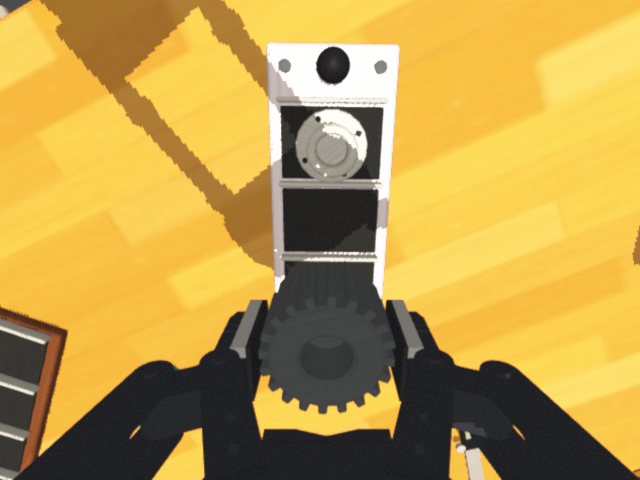

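The bush stands upright in the middle of the knob bay (332,146), and the gear is held level. The second bay (centre about (331,219)) agrees with the computed offset.

```bash
python3 -m handwheel '[{"translation":[-0.001,0.003,0.02],"angular":[0,0,0],"hand":1},{"translation":[0,0,0.03],"angular":[0,0,0],"hand":1},{"translation":[0,0,0.03],"angular":[0,0,0],"hand":1},{"translation":[0,0,0.03],"angular":[0,0,0],"hand":1},{"translation":[0,0,0.02],"angular":[0,0,0],"hand":1},{"translation":[0,0,0.01],"angular":[0,0,0],"hand":1},{"translation":[0,0,0.004],"angular":[0,0,0],"hand":1},{"translation":[0,0,0.003],"angular":[0,0,0],"hand":1},{"translation":[0,0,0.001],"angular":[0,0,0],"hand":1},{"translation":[0,0,0],"angular":[0,0,0],"hand":1}]'
```

```text
clock: 11.85
position: [0.5063, 0.2012, 0.0223]
ee_rot: [0.001, 0.21, 0.978, 0.0]
contact_force: [-0.5, 0.4, -4.1]
width: 0.0507
gripper_force: 53.4
```

```bash
python3 -m handwheel '[{"translation":[0,0,0.001],"angular":[0,0,0],"hand":1},{"translation":[0,0,0.001],"angular":[0,0,0],"hand":1},{"translation":[0,0,0],"angular":[0,0,0],"hand":1}]'
python3 -m handwheel '[{"translation":[0,0,0],"angular":[0,0,0],"hand":0.4},{"translation":[0,0,0],"angular":[0,0,0],"hand":0.2},{"translation":[0,0,0],"angular":[0,0,0],"hand":0},{"translation":[0,0,0],"angular":[0,0,0],"hand":0},{"translation":[0,0,-0.01],"angular":[0,0,0],"hand":0},{"translation":[0,0,-0.03],"angular":[0,0,0],"hand":0},{"translation":[0,0,-0.035],"angular":[0,0,6],"hand":0},{"translation":[0,0,-0.035],"angular":[0,0,6],"hand":0},{"translation":[0,0,-0.035],"angular":[0,0,6],"hand":0},{"translation":[0,0,-0.03],"angular":[0,0,5.8],"hand":0}]'
python3 -m handwheel '[{"translation":[-0.037,-0.024,0],"angular":[0,0,0],"hand":0},{"translation":[-0.037,-0.024,0],"angular":[0,0,0],"hand":0},{"translation":[-0.037,-0.024,0],"angular":[0,0,0],"hand":0},{"translation":[-0.037,-0.024,0],"angular":[0,0,0],"hand":0},{"translation":[-0.037,-0.024,0],"angular":[0,0,0],"hand":0},{"translation":[-0.037,-0.024,0],"angular":[0,0,0],"hand":0},{"translation":[-0.037,-0.024,0],"angular":[0,0,0],"hand":0},{"translation":[-0.037,-0.024,0],"angular":[0,0,0],"hand":0},{"translation":[-0.037,-0.024,0],"angular":[0,0,0],"hand":0},{"translation":[-0.037,-0.024,0],"angular":[0,0,0],"hand":0}]'
python3 -m handwheel '[{"translation":[0,0,0],"angular":[0,0,0],"hand":0},{"translation":[0,0,0],"angular":[0,0,0],"hand":0}]'
python3 - <<'E'
from h import *
import cv2
s=manip.get_state();M=rot(s["ee_rot"]);print(s["position"],np.degrees(np.arctan2(*M[1::-1,1])),M.T@(np.array([.574,-.236,.03])-s["position"]))
cv2.imwrite("pics/w5.png",manip.get_image("wrist")[:,:,::-1])
E
```

```text
clock: 12.1
position: [0.5063, 0.2013, 0.0211]
ee_rot: [0.001, 0.21, 0.978, 0.001]
contact_force: [-2.5, 0.5, 4.3]
width: 0.0504
gripper_force: 54.4
clock: 12.93
position: [0.506, 0.201, 0.1976]
ee_rot: [0.001, 0.409, 0.913, 0.001]
contact_force: [1.3, 0.9, -0.7]
width: 0.0853
gripper_force: 0.0
clock: 13.77
position: [0.5709, -0.2128, 0.1952]
ee_rot: [0.001, 0.407, 0.913, 0.0]
contact_force: [0.6, -0.2, 0.6]
width: 0.0852
gripper_force: 0.0
clock: 13.93
position: [0.571, -0.213, 0.1944]
ee_rot: [0.0, 0.409, 0.913, -0.0]
contact_force: [-0.6, 0.1, -0.2]
width: 0.085
gripper_force: 0.0
[ 0.57104003 -0.21303092  0.19440839] 41.77587683001531 [-0.01905178 -0.013108    0.1644131 ]
```

View pics/w5.png

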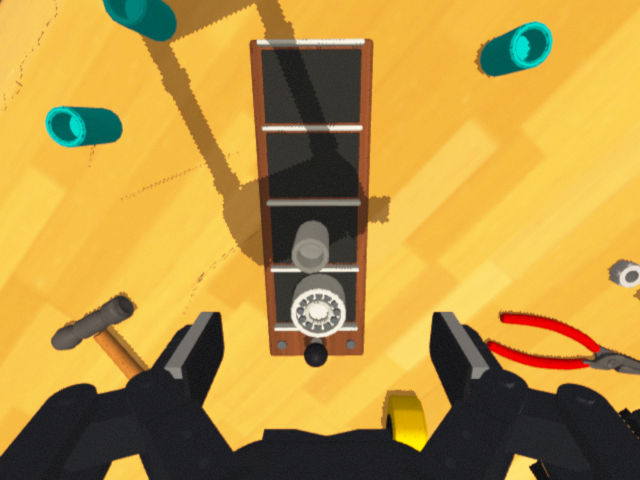

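Spacer top is at (311,252), bearing top (318,311); the gear's bay is empty.

```bash
python3 - <<'E'
from h import *
np.set_printoptions(precision=4,suppress=True)
s=manip.get_state(); M=rot(s["ee_rot"])
for k,uv,z in [("spacer",(311,252),.07),("bearing",(318,311),.049)]:
    p=wrist(s,uv,z); print(k,p[:2],"tool",M.T@(p-s["position"]))
E
```

```text
spacer [ 0.573  -0.2331] tool [-0.018  -0.013   0.1244]
bearing [ 0.6195 -0.278 ] tool [-0.0824 -0.0084  0.1453]
```

Move to (-18, -13) mm and descend to z = 0.030.

```bash
python3 -m handwheel '[{"translation":[-0.019,-0.013,0.02],"angular":[0,0,0],"hand":0},{"translation":[0,0,0.03],"angular":[0,0,0],"hand":0},{"translation":[0,0,0.035],"angular":[0,0,0],"hand":0},{"translation":[0,0,0.03],"angular":[0,0,0],"hand":0},{"translation":[0,0,0.02],"angular":[0,0,0],"hand":0},{"translation":[0,0,0.015],"angular":[0,0,0],"hand":0},{"translation":[0,0,0.014],"angular":[0,0,0],"hand":0},{"translation":[0,0,0],"angular":[0,0,0],"hand":0}]' 40
python3 -m handwheel '[{"translation":[0,0,0],"angular":[0,0,0],"hand":0.4},{"translation":[0,0,0],"angular":[0,0,0],"hand":0.6},{"translation":[0,0,0],"angular":[0,0,0],"hand":0.7},{"translation":[0,0,0],"angular":[0,0,0],"hand":1},{"translation":[0,0,0],"angular":[0,0,0],"hand":1},{"translation":[0,0,0],"angular":[0,0,0],"hand":1},{"translation":[0,0,0],"angular":[0,0,0],"hand":1},{"translation":[0,0,0],"angular":[0,0,0],"hand":1},{"translation":[0,0,0],"angular":[0,0,0],"hand":1}]' 40
```

```text
clock: 14.65
position: [0.572, -0.2302, 0.0279]
ee_rot: [-0.003, 0.406, 0.914, 0.0]
contact_force: [-0.3, 0.4, 0.0]
width: 0.0851
gripper_force: 0.0
clock: 15.4
position: [0.5747, -0.2337, 0.0316]
ee_rot: [0.001, 0.407, 0.914, 0.0]
contact_force: [-1.5, 0.6, 7.1]
width: 0.0291
gripper_force: 39.6
```

```bash
python3 -m handwheel '[{"translation":[0,0,-0.01],"angular":[0,0,0],"hand":1},{"translation":[0,0,-0.025],"angular":[0,0,0],"hand":1},{"translation":[0,0,-0.03],"angular":[0,0,0],"hand":1},{"translation":[0,0,-0.03],"angular":[0,0,0],"hand":1},{"translation":[0,0,-0.03],"angular":[0,0,0],"hand":1},{"translation":[0,0,-0.02],"angular":[0,0,0],"hand":1}]'
python3 -m handwheel '[{"translation":[0.015,0.012,0],"angular":[0,0,0],"hand":1},{"translation":[0.026,0.022,0],"angular":[0,0,0],"hand":1},{"translation":[0.029,0.025,0],"angular":[0,0,0],"hand":1},{"translation":[0.029,0.025,0],"angular":[0,0,0],"hand":1},{"translation":[0.029,0.025,0],"angular":[0,0,0],"hand":1},{"translation":[0.029,0.025,0],"angular":[0,0,0],"hand":1},{"translation":[0.029,0.025,0],"angular":[0,0,0],"hand":1},{"translation":[0.029,0.025,0],"angular":[0,0,0],"hand":1},{"translation":[0.029,0.025,0],"angular":[0,0,0],"hand":1},{"translation":[0.027,0.022,0],"angular":[0,0,0],"hand":1}]'
python3 -m handwheel '[{"translation":[0.025,0.02,0],"angular":[0,0,0],"hand":1},{"translation":[0.015,0.013,0],"angular":[0,0,0],"hand":1},{"translation":[0,0,0],"angular":[0,0,-5],"hand":1},{"translation":[0,0,0],"angular":[0,0,-5],"hand":1},{"translation":[0,0,0],"angular":[0,0,-5],"hand":1},{"translation":[0,0,0],"angular":[0,0,-5],"hand":1},{"translation":[0,0,0],"angular":[0,0,-3.8],"hand":1},{"translation":[0,0,0],"angular":[0,0,0],"hand":1},{"translation":[0,0,0],"angular":[0,0,0],"hand":1}]'
python3 - <<'E'
from h import *
import cv2
s=manip.get_state();M=rot(s["ee_rot"]);print(s["position"],np.degrees(np.arctan2(*M[1::-1,1])),M.T@(np.array([.5636,.1744,.0316])-s["position"]))
cv2.imwrite("pics/w6.png",manip.get_image("wrist")[:,:,::-1])
E
```

```text
clock: 15.9
position: [0.5747, -0.2338, 0.1788]
ee_rot: [0.002, 0.407, 0.914, -0.0]
contact_force: [-0.0, -0.5, -1.1]
width: 0.0293
gripper_force: 39.6
clock: 16.73
position: [0.5638, 0.1248, 0.1757]
ee_rot: [-0.0, 0.407, 0.914, 0.0]
contact_force: [0.1, 0.1, -1.6]
width: 0.0292
gripper_force: 39.7
clock: 17.48
position: [0.5619, 0.1743, 0.1754]
ee_rot: [-0.0, 0.211, 0.978, -0.0]
contact_force: [0.6, -1.3, -1.4]
width: 0.029
gripper_force: 39.7
[0.56189458 0.17431394 0.17542932] 65.69212750366118 [-0.00154695  0.0008049   0.14382889]
```

View pics/w6.png

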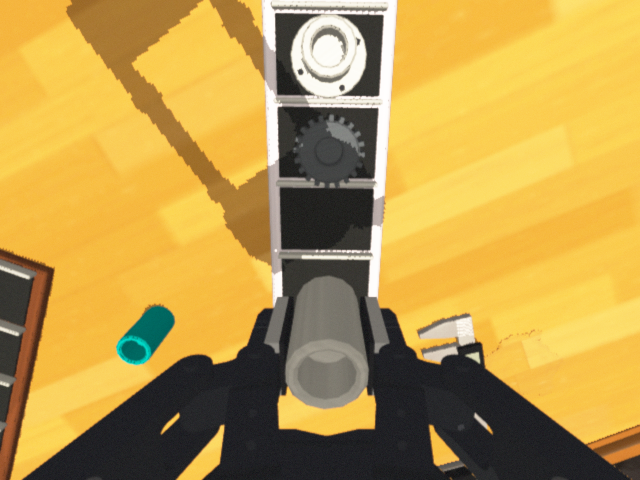

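Bush and gear stand upright in bays 1 and 2. The target bay lies between ribs at rows 183 and 255, with mat centre about (326,219).

```bash
python3 - <<'E'
from h import *
np.set_printoptions(precision=4,suppress=True)
s=manip.get_state(); M=rot(s["ee_rot"])
for k,uv,z in [("ribA",(326,183),.022),("ribB",(326,255),.022),("gear",(329,151),.051),("bush",(329,46),.063),("L",(280,219),.015),("Rr",(372,219),.015)]:
    p=wrist(s,uv,z); print(k,p[:2],"tool",M.T@(p-s["position"]))
E
```

```text
ribA [0.5322 0.1862] tool [ 0.032  -0.0014  0.1534]
ribB [0.5898 0.1602] tool [-0.0312 -0.0014  0.1534]
gear [0.5076 0.1997] tool [0.0599 0.0008 0.1244]
bush [0.4479 0.2264] tool [0.1254 0.0005 0.1124]
L [0.5453 0.1364] tool [-0.0005 -0.0413  0.1604]
Rr [0.5782 0.2092] tool [-0.0005  0.0385  0.1604]
```

```bash
python3 -m handwheel '[{"translation":[0,0,0.02],"angular":[0,0,0],"hand":1},{"translation":[0,0,0.03],"angular":[0,0,0],"hand":1},{"translation":[0,0,0.03],"angular":[0,0,0],"hand":1},{"translation":[0,0,0.025],"angular":[0,0,0],"hand":1},{"translation":[0,0,0.02],"angular":[0,0,0],"hand":1},{"translation":[0,0,0.01],"angular":[0,0,0],"hand":1},{"translation":[0,0,0.004],"angular":[0,0,0],"hand":1},{"translation":[0,0,0.003],"angular":[0,0,0],"hand":1},{"translation":[0,0,0.001],"angular":[0,0,0],"hand":1},{"translation":[0,0,0],"angular":[0,0,0],"hand":1}]'
python3 -m handwheel '[{"translation":[0,0,0.001],"angular":[0,0,0],"hand":1},{"translation":[0,0,0.001],"angular":[0,0,0],"hand":1},{"translation":[0,0,0],"angular":[0,0,0],"hand":1}]'
```

```text
clock: 18.37
position: [0.5631, 0.1746, 0.0334]
ee_rot: [0.001, 0.21, 0.978, 0.0]
contact_force: [-0.1, 0.9, -1.5]
width: 0.029
gripper_force: 39.7
clock: 18.62
position: [0.563, 0.1746, 0.0317]
ee_rot: [0.001, 0.21, 0.978, 0.0]
contact_force: [-0.4, 0.6, 3.3]
width: 0.029
gripper_force: 40.1
```

```bash
python3 -m handwheel '[{"translation":[0,0,0],"angular":[0,0,0],"hand":0.5},{"translation":[0,0,0],"angular":[0,0,0],"hand":0.3},{"translation":[0,0,0],"angular":[0,0,0],"hand":0},{"translation":[0,0,0],"angular":[0,0,0],"hand":0},{"translation":[0,0,-0.01],"angular":[0,0,0],"hand":0},{"translation":[0,0,-0.03],"angular":[0,0,0],"hand":0},{"translation":[0,0,-0.03],"angular":[0,0,6],"hand":0},{"translation":[0,0,-0.03],"angular":[0,0,6],"hand":0},{"translation":[0,0,-0.03],"angular":[0,0,6],"hand":0},{"translation":[0,0,-0.03],"angular":[0,0,5.8],"hand":0}]'
python3 -m handwheel '[{"translation":[-0.032,-0.022,0],"angular":[0,0,0],"hand":0},{"translation":[-0.032,-0.022,0],"angular":[0,0,0],"hand":0},{"translation":[-0.032,-0.022,0],"angular":[0,0,0],"hand":0},{"translation":[-0.032,-0.022,0],"angular":[0,0,0],"hand":0},{"translation":[-0.032,-0.022,0],"angular":[0,0,0],"hand":0},{"translation":[-0.032,-0.022,0],"angular":[0,0,0],"hand":0},{"translation":[-0.032,-0.022,0],"angular":[0,0,0],"hand":0},{"translation":[-0.032,-0.022,0],"angular":[0,0,0],"hand":0},{"translation":[-0.032,-0.022,0],"angular":[0,0,0],"hand":0},{"translation":[-0.032,-0.022,0],"angular":[0,0,0],"hand":0}]'
python3 -m handwheel '[{"translation":[-0.032,-0.022,0],"angular":[0,0,0],"hand":0},{"translation":[-0.025,-0.019,0],"angular":[0,0,0],"hand":0},{"translation":[0,0,0],"angular":[0,0,0],"hand":0},{"translation":[0,0,0],"angular":[0,0,0],"hand":0}]'
python3 - <<'E'
from h import *
import cv2
s=manip.get_state();M=rot(s["ee_rot"]);print(s["position"],np.degrees(np.arctan2(*M[1::-1,1])),M.T@(np.array([.6195,-.279,.018])-s["position"]))
cv2.imwrite("pics/w7.png",manip.get_image("wrist")[:,:,::-1])
E
```

```text
clock: 19.45
position: [0.5618, 0.1744, 0.1925]
ee_rot: [0.0, 0.409, 0.913, 0.0]
contact_force: [-0.0, 0.4, -1.0]
width: 0.0852
gripper_force: 0.0
clock: 20.28
position: [0.6126, -0.2125, 0.1912]
ee_rot: [0.0, 0.407, 0.914, 0.0]
contact_force: [-0.1, -0.0, 0.0]
width: 0.0856
gripper_force: 0.0
clock: 20.62
position: [0.6201, -0.2823, 0.1903]
ee_rot: [-0.0, 0.408, 0.913, 0.0]
contact_force: [-0.9, 0.4, 0.1]
width: 0.0854
gripper_force: 0.0
[ 0.62008955 -0.28230226  0.19027026] 41.823255585932 [0.00279154 0.00174476 0.17227147]
```

View pics/w7.png

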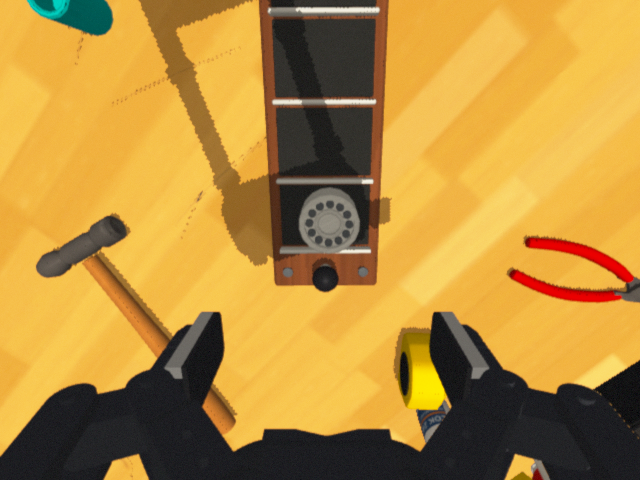

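Bearing top is at (329,221), tool offset about (+3, +1) mm. Descend and grip.

```bash
python3 -m handwheel '[{"translation":[0.003,0.001,0.03],"angular":[0,0,0],"hand":0},{"translation":[0,0,0.035],"angular":[0,0,0],"hand":0},{"translation":[0,0,0.035],"angular":[0,0,0],"hand":0},{"translation":[0,0,0.03],"angular":[0,0,0],"hand":0},{"translation":[0,0,0.02],"angular":[0,0,0],"hand":0},{"translation":[0,0,0.015],"angular":[0,0,0],"hand":0},{"translation":[0,0,0.006],"angular":[0,0,0],"hand":0},{"translation":[0,0,0],"angular":[0,0,0],"hand":0}]' 50
python3 -m handwheel '[{"translation":[0,0,0],"angular":[0,0,0],"hand":0.3},{"translation":[0,0,0],"angular":[0,0,0],"hand":0.5},{"translation":[0,0,0],"angular":[0,0,0],"hand":1},{"translation":[0,0,0],"angular":[0,0,0],"hand":1},{"translation":[0,0,0],"angular":[0,0,0],"hand":1},{"translation":[0,0,0],"angular":[0,0,0],"hand":1},{"translation":[0,0,0],"angular":[0,0,0],"hand":1}]' 50
```

```text
clock: 21.33
position: [0.6183, -0.2753, 0.0181]
ee_rot: [-0.002, 0.406, 0.914, 0.0]
contact_force: [-0.3, 0.1, 0.1]
width: 0.0851
gripper_force: 0.0
clock: 21.92
position: [0.6203, -0.278, 0.0214]
ee_rot: [0.002, 0.407, 0.914, -0.0]
contact_force: [-1.6, 0.8, 5.7]
width: 0.0485
gripper_force: 52.8
```

```bash
python3 -m handwheel '[{"translation":[0,0,-0.01],"angular":[0,0,0],"hand":1},{"translation":[0,0,-0.025],"angular":[0,0,0],"hand":1},{"translation":[0,0,-0.03],"angular":[0,0,0],"hand":1},{"translation":[0,0,-0.03],"angular":[0,0,0],"hand":1},{"translation":[0,0,-0.03],"angular":[0,0,0],"hand":1},{"translation":[0,0,-0.025],"angular":[0,0,0],"hand":1}]'
python3 -m handwheel '[{"translation":[0.015,0.014,0],"angular":[0,0,0],"hand":1},{"translation":[0.025,0.022,0],"angular":[0,0,0],"hand":1},{"translation":[0.028,0.025,0],"angular":[0,0,0],"hand":1},{"translation":[0.028,0.025,0],"angular":[0,0,0],"hand":1},{"translation":[0.028,0.025,0],"angular":[0,0,0],"hand":1},{"translation":[0.028,0.025,0],"angular":[0,0,0],"hand":1},{"translation":[0.028,0.025,0],"angular":[0,0,0],"hand":1},{"translation":[0.028,0.025,0],"angular":[0,0,0],"hand":1},{"translation":[0.028,0.025,0],"angular":[0,0,0],"hand":1},{"translation":[0.028,0.025,0],"angular":[0,0,0],"hand":1}]'
python3 -m handwheel '[{"translation":[0.028,0.025,0],"angular":[0,0,0],"hand":1},{"translation":[0.024,0.024,0],"angular":[0,0,0],"hand":1},{"translation":[0,0,0],"angular":[0,0,-5],"hand":1},{"translation":[0,0,0],"angular":[0,0,-5],"hand":1},{"translation":[0,0,0],"angular":[0,0,-5],"hand":1},{"translation":[0,0,0],"angular":[0,0,-5],"hand":1},{"translation":[0,0,0],"angular":[0,0,-3.8],"hand":1},{"translation":[0,0,0],"angular":[0,0,0],"hand":1},{"translation":[0,0,0],"angular":[0,0,0],"hand":1}]'
python3 - <<'E'
from h import *
import cv2
s=manip.get_state();M=rot(s["ee_rot"]);print(s["position"],np.degrees(np.arctan2(*M[1::-1,1])),M.T@(np.array([.622,.148,.0214])-s["position"]))
cv2.imwrite("pics/w8.png",manip.get_image("wrist")[:,:,::-1])
E
```

```text
clock: 22.42
position: [0.619, -0.2775, 0.1717]
ee_rot: [0.0, 0.407, 0.914, -0.0]
contact_force: [0.9, 0.3, -2.2]
width: 0.0489
gripper_force: 52.4
clock: 23.25
position: [0.617, 0.0783, 0.1694]
ee_rot: [-0.0, 0.407, 0.914, -0.0]
contact_force: [0.7, 0.4, -3.4]
width: 0.0484
gripper_force: 52.5
clock: 24.0
position: [0.6191, 0.1479, 0.1693]
ee_rot: [-0.0, 0.211, 0.978, -0.0]
contact_force: [0.2, -0.3, -2.8]
width: 0.0485
gripper_force: 52.5
[0.6190591  0.14792784 0.16925034] 65.69568752458706 [-0.00274975  0.00134448  0.14784792]
```

View pics/w8.png

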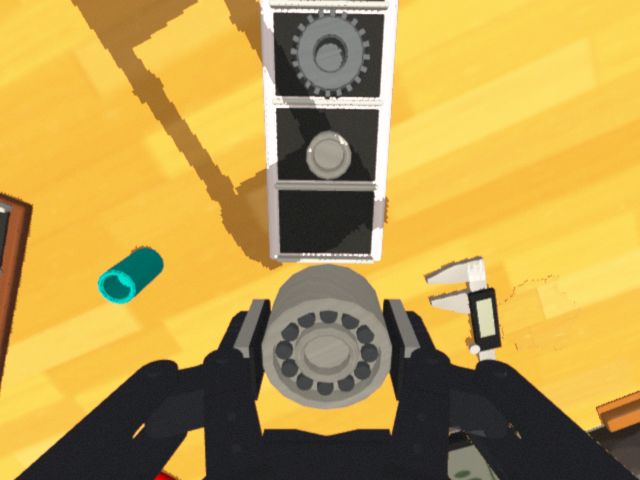

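Gear and spacer stand upright; the last bay spans rows 186–258, giving an offset of about -3 mm in tool x.

```bash
python3 -m handwheel '[{"translation":[-0.003,0,0.02],"angular":[0,0,0],"hand":1},{"translation":[0,0,0.03],"angular":[0,0,0],"hand":1},{"translation":[0,0,0.03],"angular":[0,0,0],"hand":1},{"translation":[0,0,0.03],"angular":[0,0,0],"hand":1},{"translation":[0,0,0.02],"angular":[0,0,0],"hand":1},{"translation":[0,0,0.01],"angular":[0,0,0],"hand":1},{"translation":[0,0,0.004],"angular":[0,0,0],"hand":1},{"translation":[0,0,0.003],"angular":[0,0,0],"hand":1},{"translation":[0,0,0.001],"angular":[0,0,0],"hand":1},{"translation":[0,0,0],"angular":[0,0,0],"hand":1}]'
python3 -m handwheel '[{"translation":[0,0,0.001],"angular":[0,0,0],"hand":1},{"translation":[0,0,0.001],"angular":[0,0,0],"hand":1},{"translation":[0,0,0],"angular":[0,0,0],"hand":1}]'
```

```text
clock: 24.88
position: [0.6228, 0.147, 0.0224]
ee_rot: [0.001, 0.21, 0.978, 0.0]
contact_force: [-0.3, 0.6, -3.9]
width: 0.0483
gripper_force: 52.6
clock: 25.13
position: [0.6228, 0.1471, 0.0215]
ee_rot: [0.001, 0.21, 0.978, 0.0]
contact_force: [-3.4, 0.7, 3.1]
width: 0.0486
gripper_force: 53.6
```

Seated. Now release, lift, back off towards -y along the row and look.

```bash
python3 -m handwheel '[{"translation":[0,0,0],"angular":[0,0,0],"hand":0.4},{"translation":[0,0,0],"angular":[0,0,0],"hand":0.2},{"translation":[0,0,0],"angular":[0,0,0],"hand":0},{"translation":[0,0,0],"angular":[0,0,0],"hand":0},{"translation":[0,0,-0.01],"angular":[0,0,0],"hand":0},{"translation":[0,0,-0.03],"angular":[0,0,0],"hand":0},{"translation":[0,0,-0.035],"angular":[0,0,0],"hand":0},{"translation":[0,0,-0.035],"angular":[0,0,0],"hand":0},{"translation":[0,0,-0.035],"angular":[0,0,0],"hand":0},{"translation":[0,0,-0.035],"angular":[0,0,0],"hand":0}]'
python3 -m handwheel '[{"translation":[0.025,0,-0.02],"angular":[0,0,0],"hand":0},{"translation":[0.025,0,-0.02],"angular":[0,0,0],"hand":0},{"translation":[0.02,0,-0.01],"angular":[0,0,0],"hand":0},{"translation":[0,0,0],"angular":[0,0,0],"hand":0},{"translation":[0,0,0],"angular":[0,0,0],"hand":0}]'
python3 - <<'E'
from h import *
import cv2
s=manip.get_state();print(s["position"])
cv2.imwrite("pics/w9.png",manip.get_image("wrist")[:,:,::-1])
E
```

```text
clock: 25.97
position: [0.6221, 0.1468, 0.2019]
ee_rot: [0.0, 0.21, 0.978, 0.0]
contact_force: [0.6, -0.1, -0.3]
width: 0.0853
gripper_force: 0.0
clock: 26.38
position: [0.5583, 0.1759, 0.2511]
ee_rot: [0.002, 0.209, 0.978, 0.001]
contact_force: [0.4, -0.1, -1.1]
width: 0.0852
gripper_force: 0.0
[0.55829401 0.1758535  0.25113984]
```

View pics/w9.png

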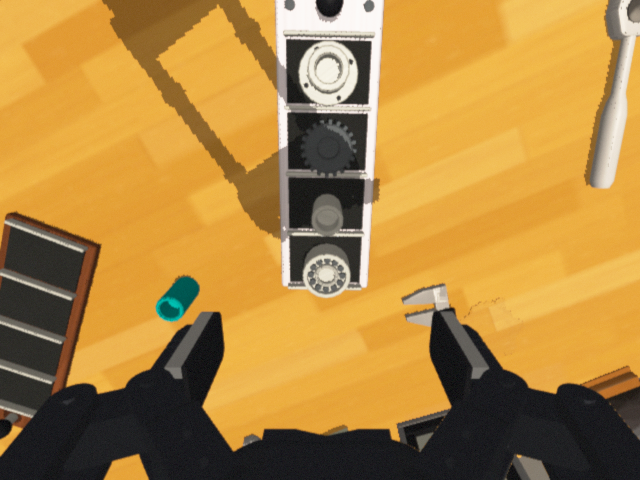

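From the knob (329,5) down: bush (327,70), gear (328,148), spacer (327,215), bearing (326,274), all upright in their bays and released. I'll check the numbers, then hand in.

```bash
python3 - <<'E'
from h import *
s=manip.get_state(); M=rot(s["ee_rot"])
k=wrist(s,(329,5),.033); u=np.array([-.911,.413]); v=np.array([.413,.911])
ok=True
for n,uv,z,y in [("bush",(327,68),.063,.096),("gear",(328,148),.051,.032),("spacer",(327,218),.07,-.032),("bearing",(326,274),.049,-.096)]:
    d=wrist(s,uv,z)[:2]-k[:2]; e=(d@u+.150-y,d@v); print(n,np.round(e,4)); ok&=abs(e[0])<.013 and abs(e[1])<.013
if ok: print(manip.sign_off())
E
```

```text
bush [ 0.0012 -0.0016]
gear [-0.     -0.0003]
spacer [ 0.0027 -0.001 ]
bearing [ 0.001  -0.0017]
the job is handed in; nothing more can be done
None
```

All four parts stand upright and released in the aluminium rack in reverse order from its knob (bush, gear, spacer, bearing), each measured within about 3 mm of its bay centre, and the job was handed in at about 26 s; no verdict came back.

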